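Run up the barrel polisher

TASK

Start the barrel polisher for the batch of buckles: press its hinged cover fully down until the hook has gone over the keeper pin and the sprung latch has flipped shut behind the pin. Only then bring the speed up, by rolling the edge wheel that stands out of the slot in the drive box until the pointer in the window beside it is level with the set tab. Leave the tab where it has been set and do not disturb the other things on the bench.

Things in the scene. Friction and masses are not known exactly. Their poses are not given: they have to be found in the camera images.
- polisher: bench barrel polisher, fixed to the bench: dark base plate 190 (x) x 360 (y) x 20 mm high; a black barrel on two rollers under a clear hinged cover at its right (-y) and a grey drive box at its left (+y; x -83..93, y 51..169 mm, aluminium face at z 108). Origin: centre of the underside on the bench; x points to its back, y to its left, z up; yawed up to 0.2 rad
- cover (a joint): hinge angle of the cover (rad): 0 fully down, grows as it opens upward; starts 0.4 to 0.85; stiff hinge, stays where it is left. Closing takes 1 to 2 N at the press lug, and up to 6 N between 0.18 and 0.05 rad while the pin pushes the latch aside. The clear cover with steel edges is 186 mm wide (y) and reaches 197 mm forward of its hinge; closed, its highest part is at z 139 mm
- cover_hinge (a point): point on the cover's hinge axis, in the middle of its width: at x +83, y -70, z 62 mm of the polisher; the axis runs along the polisher's y
- cover_press (a point): middle of the upper face of the black press lug (32 x 74 mm, 8 mm thick) at the cover's front edge, where it is pushed down; turns with the cover about the hinge. With the cover at 0 it is 181 mm ahead (-x) of and 45 mm above the hinge axis (x -98, y -70, z 107 mm of the polisher) and the face is level. The steel hook hangs under the lug, mouth downward
- keeper (a point): middle of the keeper pin, a fixed steel cross pin of 8 mm (along y) between two ears at the front of the base, at x -95, y -70, z 62 mm of the polisher; with the cover down it lies at the top of the hook's slot
- latch (a joint): angle of the sprung latch finger across the hook's mouth (rad): 0 shut, up to 1.5 while the pin pushes it aside; it snaps back to 0 under the pin when the cover is within about 0.04 of fully down, and then the cover cannot rise past 0.11
- wheel (a joint): angle of the ribbed black speed wheel (rad), 0 to 2.4; grows as its top is rolled to the polisher's +x (backward); starts 0.04 to 0.45; friction of 1 N at the rim holds it. The wheel is 64 mm across and 12.5 mm wide, its axle along the polisher's y, 88 mm above the bench; it stands 12 mm out of a slot 56 (x) x 17 (y) mm in the face. It drives the pointer, 33.3 mm per rad
- wheel_top (a point): highest point of the speed wheel's rim, fixed to the polisher at x -2, y +84, z 120 mm
- wheel_rim (a point): a point on the wheel's rim that turns with it; on top when the wheel is at 0
- pointer_tip (a point): end (left, +y) of the dark pointer, a crossbar 3.5 mm wide in the white window (94 x 17 mm, along x, its middle at y +124 mm of the polisher); it slides along the polisher's x, to +x as the wheel angle grows
- tab_tip (a point): point, towards the window, of the brass set tab (12 x 11 mm, standing 11 mm above the face) that sits on a rod along the left (+y) side of the window; its place along the polisher's x is the place wanted for the pointer, 19 to 69 mm beyond the pointer at the start; light enough to be pushed by a careless finger
- dye_bottle: bystander: dark brown bottle with a black cap, 42 mm wide, 85 mm high, on the bench left of the drive box; origin at its underside
- tin_lid: bystander: shallow round tin lid, 55 mm wide, 13 mm high, on the bench to the left; origin at its underside
- beeswax: bystander: yellow block 35 x 53 x 24 mm, before the polisher to the right; origin at its underside
- edge_beveller: bystander: slim tool with a wooden handle, 146 mm long, before the polisher to the right; origin at its underside
- wallet: bystander: black leather wallet, 123 x 161 x 25 mm, at the left; origin at its underside
- rawhide_mallet: bystander: wooden mallet, 171 mm long, at the right; origin at its underside

How it is judged:
On the way, in this order (a step that is already met when the one before it is completed fails the run):
1. the cover is fully down and its latch has flipped shut behind the keeper pin (value of joint cover below 0.06 rad and value of joint latch below 0.25 rad), for 0.2 s.
2. the pointer is level with the set tab (x of pointer_tip in the frame of tab_tip between -0.004 and 0.004 m), for 0.2 s.
At the end, for the whole second after the job is handed in: The cover is down (within 0.06 rad) with the latch shut behind the pin (within 0.25 rad), and the pointer stands still within 4 mm of the set tab's point along the window (all of step 1 and all of step 2 and velocity of joint wheel between -0.05 and 0.05 rad/s); the robot touches nothing.
It fails at once if the speed wheel is rolled (rim moved over 6 mm) while the cover is open (distance of wheel_rim from where it was at the start of the episode above 0.006 m and value of joint cover above 0.12 rad).
It fails at once if the set tab is moved by more than 5 mm (distance of tab_tip from where it was at the start of the episode above 0.005 m).
It fails at once if another thing on the bench is moved by more than 30 mm (distance of any of dye_bottle, tin_lid, beeswax, edge_beveller, wallet, rawhide_mallet from where it was at the start of the episode above 0.03 m).
It also fails if it takes over 54 s, if anything falls off the work surface, if the arm or the gripper's body presses on something with over 40 N, if the wrist force passes 120 N, or if a joint passes its speed limit or range.

ROBOT

A 6-joint arm with a two-finger parallel gripper is mounted at the origin on a cart in front of the work surface, level with it; the furniture and walls round the work are solid. World frame = base frame: x ahead of the robot, y to its left, z up, the work surface at z = 0. Lengths are in m, angles in rad, forces in N, time in s.
With the tool pointing down it reaches from about 0.375 to 0.9 m from the base axis. Payload 3.1 kg.
Tool frame: the origin (TCP) lies midway between the tips of the shut fingers; the grasp point (between the pads) lies 19 mm behind it; z points along the fingers, y is the line along which they close (so a half turn about z gives the same grasp; the last joint's range is limited). The gripper opens to 85 mm and grips with 20 to 120 N. Pads are 22 mm wide; open, the fingers measure 114 mm over their backs; the gripper's body (76 mm by 85 mm) begins 54 mm behind the grasp point. The pads swing forward as they close: fully open they stand 13 mm farther back than shut.
Start: joints at [1.101, 0.527, 1.433, -0, 1.181, -0.178], TCP at [0.179, 0.599, 0.231] pointing down, gripper open.
Joint ranges: [-3.08, 3.08], [-0.75, 2.2], [0.22, 2.44], [-1.43, 4.57], [0, 2.65], [-2.85, 2.85]. Speed limits (rad/s): [2.79, 2.79, 3.14, 3.14, 3.14, 3.14].

INTERFACE

Orientations are given as a unit quaternion [x, y, z, w].
In Python, from station import manip gives the robot as it stands.
- The arm moves only by the tool drive_tool, never from a script. Its argument "motion" is a list that holds one entry, the list of rows, each a list of 5 numbers: the finger opening in mm, from 0 to 85.4, then the shift along the tool's x, y, z in units of 30 mm (1.0 is 30 mm), then the turn about the tool's z in units of 8 degrees (1.0 is 8 degrees). In form: [[[fingers, x, y, z, yaw], ...]]. A call has 1 to 10 rows; each row is the pose to reach, as a shift and turn from the pose commanded when the call began, along the tool's axes at that moment; what a row does not reach only later rows make up. A row lasts 1/10 s, in which the tool goes at most 50 mm and 8.59 degrees, less where a joint would pass 70% of its speed; a pose out of reach is approached as far as the arm can. A call with a gripper value outside its range is refused whole. The fingers move at their own pace and stop on an object; "squeeze" is the grip in N (left out, the last holds). Time passes only in rows, so rows that repeat a pose let the fingers close. It gives the time, the measured TCP pose, the force, the opening and the grip force at its end, in the units of the state.
- manip.sense(): the state, without advancing time (a new reading comes with each control period).
- manip.snapshot(name): name is "scene" or "top" or "wrist"; returns the picture (400x640x3 uint8, red, green, blue); there is no depth.
- manip.camera_model(name): a dict with "fov_y" (degrees; the focal length in pixels is half the picture's height over the tangent of half this angle, whatever the lens; pixels are square), "cx", "cy" (the principal point, pixels), "origin" and "orientation" of the camera in the world. Camera axes: x right, y up, looking along -z (the intrinsics and any distortion apply to the point x, -y, -z); pixel columns grow to the right and rows downward; lengths in m; the calibration is good to about 2 mm. A picture is of the moment at which its call begins: read the wrist's pose just before it. camera_model takes no time and is no camera call; for the wrist camera it gives the pose at the moment of the call.
- manip.sign_off(): hands the job in; it is judged then, once.
The state is a dict: "t": time; "q": joint angles; "qd": joint speeds; "tau": joint torques, N m; "tcp_pos": TCP position; "tool_rot": TCP orientation; "force": force on the tool from outside, world axes, zero at the start; "ft_torque": the same for the moment, N m; "finger_gap": opening from 0.0 (shut) to 1.0 (fully open); "gripper_force": force on a finger pad.
Only numpy, scipy, OpenCV 4.12 (cv2) and the standard library are available. Lean on these libraries where they do the work, as an engineer would, in place of code of your own. Each camera call takes 0.05 s, during which the arm holds its last target. There are 200 camera calls.

## Working session

There is one attempt and no reset: what is moved stays moved. The work goes in short steps, Python scripts to look and compute and a tool call to move; the robot and the scene stay as the last step left them, time stands still between calls to the robot, and variables do not carry over. Pictures are saved under pics/ and viewed, at most 10 in all, crops included, and the job is handed in when it is done.

Besides the shell and the picture viewer there is one more tool, called after "Request:" in YAML: its name, and indented under it one key for each argument. drive_tool: Moves the arm, as the interface text tells. Its arguments: {"type":"object","properties":{"motion":{"type":"array","items":{"type":"array","items":{"type":"array","items":{"type":"number"}}}},"squeeze":{"type":"number"}},"required":["motion"]}

```bash
mkdir -p pics
python3 - <<'E'
from station import manip
import cv2
s=manip.sense();print({k:s[k] for k in('t','q','tcp_pos','tool_rot','force','finger_gap')})
for n in("scene","top"):
    im=manip.snapshot(n);cv2.imwrite(f"pics/{n}0.png",im[:,:,::-1]);print(n,manip.camera_model(n))
print(manip.camera_model("wrist"))
E
```

```text
{'t': 0.0, 'q': array([ 1.10149166e+00,  5.28500014e-01,  1.43387945e+00, -5.39299737e-06,
        1.18139776e+00, -1.78524688e-01]), 'tcp_pos': array([0.17885129, 0.59812765, 0.23032009]), 'tool_rot': array([ 1.44877211e-01,  9.89449039e-01, -1.03627645e-03, -3.45288798e-04]), 'force': array([-1.11365544,  0.76884491,  0.06325706]), 'finger_gap': 0.9997847307276336}
scene {'fov_y': 51.29630262399175, 'cx': 316.12185272435977, 'cy': 201.00413473637818, 'origin': array([-0.42180622, -0.67121925,  0.85136738]), 'orientation': array([ 0.42694323, -0.2129417 , -0.37616069,  0.79427857])}
top {'fov_y': 57.73873092102412, 'cx': 321.8086632773453, 'cy': 199.29922900628378, 'origin': array([0.17884837, 0.04016662, 1.47080474]), 'orientation': array([ 0.0793924 , -0.08009917, -0.69829752,  0.70686741])}
{'fov_y': 60.22927707161028, 'cx': 318.55319916878295, 'cy': 200.0322896544885, 'origin': array([0.112576  , 0.61895144, 0.3731439 ]), 'orientation': array([-0.11025175, -0.08100635,  0.59204569,  0.79420679])}
```

View pics/scene0.png

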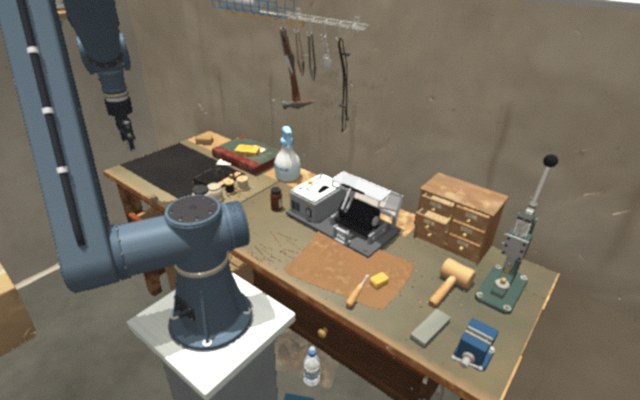

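View pics/top0.png

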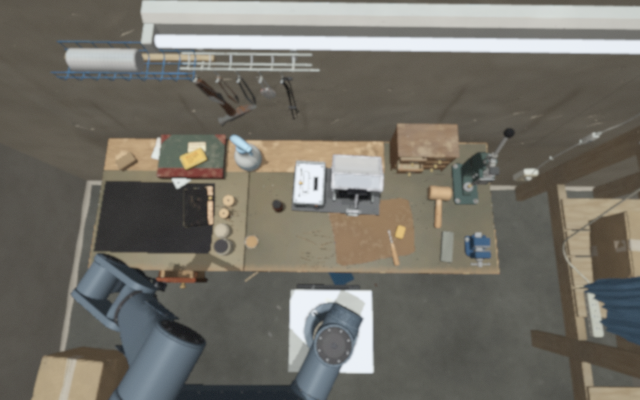

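Scene: the polisher is at about (340,215) in scene and (338,185) in top, drive box left, cover open at right. The arm stands off to the left. I'll write helpers and look closer.

```bash
cat > h.py <<'E'
import numpy as np, cv2
from scipy.spatial.transform import Rotation as R
from station import manip
def ray(c,u,v):
    f=200/np.tan(np.radians(c['fov_y'])/2)
    d=R.from_quat(c['orientation']).apply([(u-c['cx'])/f,-(v-c['cy'])/f,-1.])
    return np.array(c['origin']),d
def onz(c,u,v,z):
    o,d=ray(c,u,v); return o+d*(z-o[2])/d[2]
def proj(c,p):
    f=200/np.tan(np.radians(c['fov_y'])/2)
    q=R.from_quat(c['orientation']).inv().apply(np.asarray(p)-c['origin'])
    return np.stack([c['cx']+f*q[...,0]/-q[...,2],c['cy']-f*q[...,1]/-q[...,2]],-1)
def crop(im,x0,x1,y0,y1,k): return cv2.resize(im[y0:y1,x0:x1,::-1],None,fx=k,fy=k,interpolation=cv2.INTER_CUBIC)
E
python3 - <<'E'
from h import *
t=cv2.imread('pics/top0.png')[:,:,::-1];s=cv2.imread('pics/scene0.png')[:,:,::-1]
a=crop(t,280,400,145,220,6);b=crop(s,270,414,165,257,5)
o=np.zeros((450,720,3),np.uint8);cv2.imwrite('pics/c1.png',a)
c=manip.camera_model('top')
for uv,z in (((294,205),.108),((326,163),.108),((383,214),.02),((278,205),.08)):print(uv,onz(c,*uv,z))
E
```

```text
(294, 205) [0.46845564 0.14720571 0.108     ]
(326, 163) [0.63941158 0.02590565 0.108     ]
(383, 214) [ 0.45423922 -0.20888772  0.02      ]
(278, 205) [0.47362645 0.21208858 0.08      ]
```

View pics/c1.png

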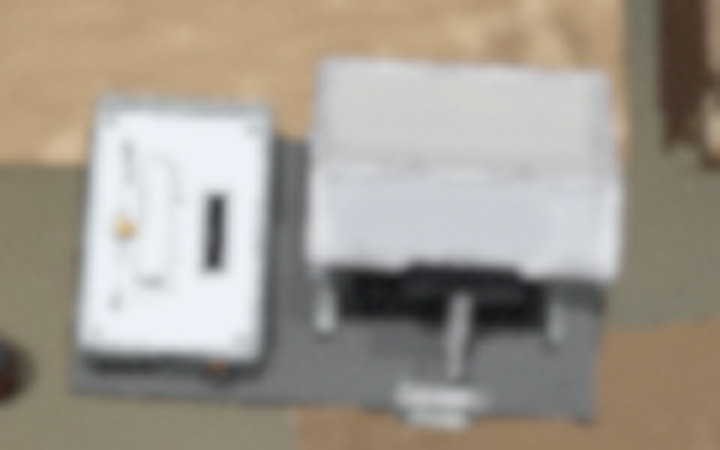

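Close top view: box face corners at crop (100,105),(265,110),(255,355),(85,350), wheel at (215,232), brass tab (123,228), pointer about (150,282), lug (465,283), and keeper ears (440,405). The base front corners are (70,393) and (593,415).

```bash
cat >> h.py <<'E'
def pol(P,p): # polisher -> world; P=(x,y,yaw)
    return R.from_euler('z',P[2]).apply(p)+[P[0],P[1],0]
def press(a): # press point in polisher frame
    c,s=np.cos(a),np.sin(a); return np.array([.083-(.181*c-.045*s),-.07,.062+.045*c+.181*s])
E
python3 - <<'E'
from h import *
from scipy.optimize import least_squares
c=manip.camera_model('top')
px=lambda u,v:(280+(u+.5)/6-.5,145+(v+.5)/6-.5)
obs=[((70,393),(-.095,.18,.02)),((593,415),(-.095,-.18,.02)),((215,232),(-.002,.084,.115)),((440,405),(-.095,-.07,.062)),
((98,102),(.093,.169,.108)),((272,107),(.093,.051,.108)),((80,352),(-.083,.169,.108)),((258,360),(-.083,.051,.108))]
W=np.array([onz(c,*px(*u),p[2]) for u,p in obs]);L=np.array([p for _,p in obs])
r=least_squares(lambda P:(pol(P,L)-W)[:,:2].ravel(),[.55,0,0],loss='soft_l1',f_scale=.003)
P=r.x;print(P);print(((pol(P,L)-W)*1e3).round(1)[:,:2])
for a in np.arange(.3,.95,.1):
    q=proj(c,pol(P,press(a)));print(a.round(2),((q+.5-[280,145])*6).round(0),proj(manip.camera_model('scene'),pol(P,press(a))).round(0))
for u in((123,228),(150,282)):print(R.from_euler('z',-P[2]).apply(onz(c,*px(*u),.112)-[P[0],P[1],0]))
s=manip.sense();print(R.from_quat(s['tool_rot']).as_matrix().round(3))
E
```

```text
[ 0.55170047 -0.01773808 -0.03683604]
[[-2.5  0.9]
 [-4.9 -3.9]
 [-1.3  0.1]
 [ 1.7 -1.3]
 [ 7.1  3. ]
 [ 4.7 -0.4]
 [-0.3  2.6]
 [-0.8 -1.2]]
0.3 [457. 344.] [346. 202.]
0.4 [460. 322.] [348. 196.]
0.5 [462. 297.] [351. 191.]
0.6 [465. 271.] [354. 185.]
0.7 [468. 242.] [357. 180.]
0.8 [470. 213.] [360. 175.]
0.9 [472. 182.] [364. 171.]
[-9.83952271e-05  1.43692042e-01  1.12000000e-01]
[-0.03522014  0.12409653  0.112     ]
[[-0.958  0.287 -0.001]
 [ 0.287  0.958 -0.002]
 [ 0.    -0.002 -1.   ]]
```

Request:
drive_tool:
  motion:
    - [[0,-3,-2,-2.3,0],[0,-5,-3,-2.3,0],[0,-6.5,-4,-2.3,0],[0,-7.5,-5.5,-2.3,0],[0,-8.5,-7,-2.3,0],[0,-9.5,-8.5,-2.3,0],[0,-10.5,-10,-2.3,0],[0,-11.5,-11.5,-2.3,0],[0,-12.5,-13,-2.3,0],[0,-13.3,-14.5,-2.3,0]]

```text
t: 1.1
tcp_pos: [0.4056, 0.1719, 0.2992]
tool_rot: [0.145, 0.989, 0.0, 0.0]
force: [1.6, 0.1, -0.9]
finger_gap: -0.0
gripper_force: 0.0
```

Request:
drive_tool:
  motion:
    - [[0,-0.6,-1.3,0,-0.8],[0,-1.3,-2.4,0,-1.8],[0,-1.3,-2.4,0,-1.8],[0,-1.3,-2.4,0,-1.8],[0,-1.3,-2.4,0,-1.8]]

```text
t: 1.6
tcp_pos: [0.4215, 0.0945, 0.299]
tool_rot: [0.02, 1.0, 0.0, -0.001]
force: [-0.4, -0.0, -0.0]
finger_gap: 0.003
gripper_force: 0.0
```

Run:
```python
from h import *
s=manip.sense();c=manip.camera_model('wrist');im=manip.snapshot('wrist');cv2.imwrite('pics/w1.png',im[:,:,::-1])
print(s['t'],s['tcp_pos'],R.from_quat(s['tool_rot']).as_matrix().round(3),s['finger_gap'],s['force'])
np.save('w1.npy',c,allow_pickle=True)
P=(.5517,-.0177,-.0368)
for p in((-.002,.084,.12),(-.095,-.07,.062),(.093,.051,.108),(-.083,.169,.108),(-.083,.051,.108),press(.5),press(.6)):print(p,proj(c,pol(P,p)).round())
```

```text
1.6 [0.42147132 0.09446234 0.2990132 ] [[-0.999  0.04  -0.001]
 [ 0.04   0.999  0.001]
 [ 0.001  0.001 -1.   ]] 0.00332949167262458 [-0.37552717 -0.02466218 -0.00583667]
(-0.002, 0.084, 0.12) [296. 301.]
(-0.095, -0.07, 0.062) [163. 202.]
(0.093, 0.051, 0.108) [270. 368.]
(-0.083, 0.169, 0.108) [378. 225.]
(-0.083, 0.051, 0.108) [263. 225.]
[-0.05426829 -0.07        0.18826724] [103. 292.]
[-0.04097683 -0.07        0.20134039] [ 96. 315.]
```

View pics/w1.png

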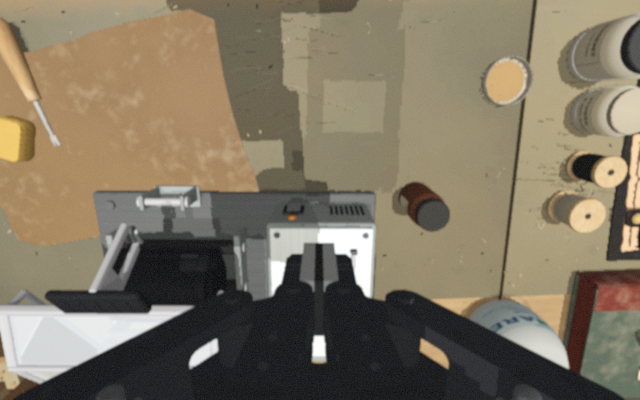

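The wrist view shows the lug's upper face around (98,302), with front edge at row 291, the keeper pin at (168,202) and the box front edge at row 225, columns 268–374. The fit agrees within a few mm and puts the cover at about 0.55 rad. Next I compute the press path in tool units.

```bash
cat >> h.py <<'E'
P0=np.array([.5517,-.0177,-.0368])
def units(p): # polisher-frame TCP target -> tool shift units from the measured pose
    s=manip.sense(); return R.from_quat(s['tool_rot']).inv().apply(pol(P0,p)-s['tcp_pos'])/.03
E
python3 - <<'E'
from h import *
for a in(.6,.5,.4,.3,.2,.15,.1,.05,0,-.02):
    p=press(a)+[.002,0,.010*np.tan(a)];print(a,p.round(4),units(p).round(2))
E
```

```text
0.6 [-0.039  -0.07    0.2082] [-3.19 -5.92  3.02]
0.5 [-0.0523 -0.07    0.1937] [-2.75 -5.92  3.51]
0.4 [-0.0642 -0.07    0.1782] [-2.35 -5.92  4.03]
0.3 [-0.0746 -0.07    0.1616] [-2.   -5.92  4.58]
0.2 [-0.0835 -0.07    0.1441] [-1.71 -5.92  5.16]
0.15 [-0.0872 -0.07    0.1351] [-1.58 -5.92  5.46]
0.1 [-0.0906 -0.07    0.1258] [-1.47 -5.92  5.77]
0.05 [-0.0935 -0.07    0.1165] [-1.38 -5.92  6.08]
0 [-0.096 -0.07   0.107] [-1.29 -5.92  6.4 ]
-0.02 [-0.0969 -0.07    0.1032] [-1.26 -5.92  6.53]
```

Request:
drive_tool:
  motion:
    - [[0,-0.7,-1.5,0,0],[0,-1.4,-3,0,0],[0,-2.1,-4.5,0,0],[0,-2.9,-5.9,0,0],[0,-2.9,-5.9,1,0],[0,-2.9,-5.9,2,0],[0,-2.9,-5.9,2.4,0],[0,-2.9,-5.9,2.4,0]]

```text
t: 2.45
tcp_pos: [0.5007, -0.0845, 0.2251]
tool_rot: [0.019, 1.0, 0.001, -0.003]
force: [0.3, 0.3, -0.2]
finger_gap: -0.002
gripper_force: 0.0
```

Run:
```python
from h import *
s=manip.sense();im=manip.snapshot('scene');im2=manip.snapshot('wrist')
cv2.imwrite('pics/p1.png',np.hstack([cv2.resize(crop(im,300,420,150,260,4),(400,367)),cv2.resize(im2[:250,200:450,::-1],(367,367))]))
print(s['t'],s['tcp_pos'],s['force'])
for a in(.6,.55,.5,.4,.3,.2,.15,.1,.05,0,-.02):
    p=press(a)+[.002,0,.010*np.tan(a)];print(a,units(p).round(2))
```

```text
2.45 [ 0.50065696 -0.08454616  0.22510242] [ 0.31404768  0.32898715 -0.19009153]
0.6 [-0.26 -0.01  0.64]
0.55 [-0.03 -0.01  0.88]
0.5 [ 0.18 -0.01  1.12]
0.4 [ 0.58 -0.01  1.64]
0.3 [ 0.93 -0.02  2.2 ]
0.2 [ 1.22 -0.02  2.78]
0.15 [ 1.35 -0.02  3.08]
0.1 [ 1.46 -0.02  3.39]
0.05 [ 1.56 -0.02  3.7 ]
0 [ 1.64 -0.02  4.02]
-0.02 [ 1.67 -0.02  4.14]
```

View pics/p1.png

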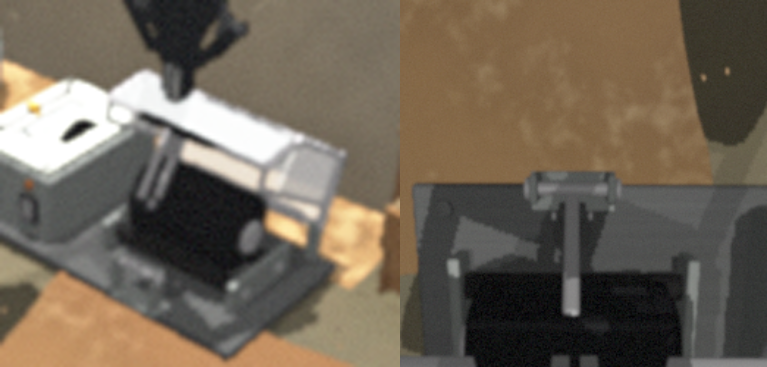

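The tips hang just over the cover's front edge where the lug is (scene crop (175,95)); nothing touches yet. I press along the arc in stages.

Request:
drive_tool:
  motion:
    - [[0,-0.03,0,0.5,0],[0,-0.03,0,0.9,0],[0,0.1,0,1.05,0],[0,0.2,0,1.2,0],[0,0.35,0,1.38,0],[0,0.5,0,1.55,0],[0,0.65,0,1.8,0],[0,0.8,0,2.0,0],[0,0.93,0,2.2,0],[0,0.93,0,2.2,0]]

```text
t: 3.55
tcp_pos: [0.4727, -0.0852, 0.1602]
tool_rot: [0.02, 1.0, 0.001, -0.001]
force: [0.7, 0.0, -0.0]
finger_gap: 0.003
gripper_force: 0.0
```

Run:
```python
from h import *
s=manip.sense();im=manip.snapshot('scene');im2=manip.snapshot('wrist')
cv2.imwrite('pics/p2.png',np.hstack([cv2.resize(crop(im,300,420,150,260,4),(400,367)),cv2.resize(im2[:,100:500,::-1],(367,367))]))
print(s['t'],s['tcp_pos'],s['force'])
for a in(.3,.2,.15,.1,.05,0,-.02):
    p=press(a)+[.002,0,.010*np.tan(a)];print(a,units(p).round(2))
```

```text
3.55 [ 0.47267638 -0.08523165  0.16020935] [ 0.73638635  0.01624413 -0.0102734 ]
0.3 [-0.02  0.02 -0.02]
0.2 [0.27 0.02 0.56]
0.15 [0.4  0.02 0.86]
0.1 [0.51 0.02 1.17]
0.05 [0.6  0.02 1.48]
0 [0.69 0.02 1.8 ]
-0.02 [0.72 0.02 1.93]
```

View pics/p2.png

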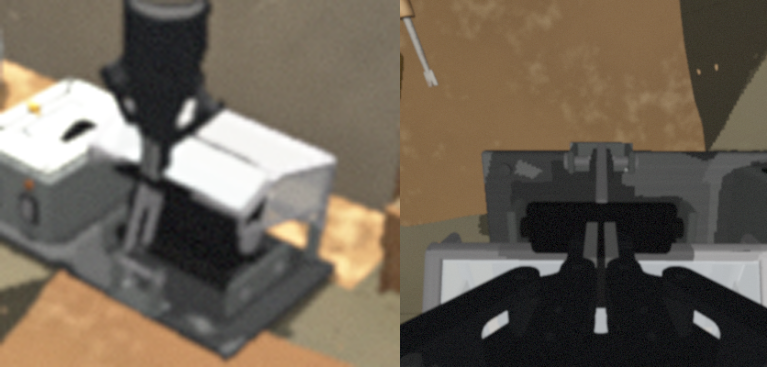

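The cover has come down with the tips on the lug (right panel, lug at (605,225), centred), and the hook points at the keeper. I continue down.

Request:
drive_tool:
  motion:
    - [[0,0.15,0,0.3,0],[0,0.27,0,0.56,0],[0,0.4,0,0.86,0],[0,0.51,0,1.17,0],[0,0.6,0,1.45,0],[0,0.66,0,1.65,0],[0,0.69,0,1.8,0],[0,0.69,0,1.85,0],[0,0.69,0,1.85,0]]

```text
t: 4.55
tcp_pos: [0.4526, -0.0844, 0.1069]
tool_rot: [0.02, 1.0, 0.0, -0.001]
force: [-4.2, 1.7, 16.4]
finger_gap: -0.001
gripper_force: 8.6
```

Request:
drive_tool:
  motion:
    - [[0,0,0,0.07,0],[0,0,0,0.1,0],[0,0,0,0.1,0]]

```text
t: 4.85
tcp_pos: [0.4526, -0.0844, 0.1066]
tool_rot: [0.019, 1.0, -0.0, 0.0]
force: [-9.2, 2.3, 43.7]
finger_gap: 0.002
gripper_force: 21.9
```

Request:
drive_tool:
  motion:
    - [[0,0,0,-1,0],[0,0,0,-2.2,0],[0,0,0,-3.4,0],[0,0,0,-4.4,0],[0,1,1,-4.4,0],[0,2,2,-4.4,0],[0,2,3.5,-4.4,0],[0,2,4.2,-4.4,0],[0,2,4.2,-4.4,0]]

```text
t: 5.75
tcp_pos: [0.3974, 0.0457, 0.2344]
tool_rot: [0.018, 1.0, 0.0, -0.001]
force: [1.2, 0.4, -0.6]
finger_gap: 0.0
gripper_force: 0.0
```

Run:
```python
from h import *
s=manip.sense();c=manip.camera_model('wrist');im2=manip.snapshot('wrist');im=manip.snapshot('scene');t=manip.snapshot('top')
np.save('w2.npy',c,allow_pickle=True);cv2.imwrite('pics/w2raw.png',im2[:,:,::-1]);cv2.imwrite('pics/t2raw.png',t[:,:,::-1])
b=np.zeros((600,800,3),np.uint8);b[:330,:400]=cv2.resize(crop(im,310,410,165,247,4),(400,330));b[:330,400:]=cv2.resize(crop(t,285,385,140,222,4),(400,330))
b[330:,:]=0;b[330:600,:432]=cv2.resize(im2[:,:,::-1],(432,270),interpolation=cv2.INTER_AREA)
cv2.imwrite('pics/p3.png',b)
print(s['t'],s['tcp_pos'],s['force'])
for a in (0,.06,.11):print(a,proj(c,pol(P0,press(a))).round(1))
```

```text
5.75 [0.39737907 0.04565134 0.23444364] [ 1.24738807  0.4316751  -0.55112892]
0 [167.8 258.2]
0.06 [162.8 267.2]
0.11 [158.5 275.6]
```

View pics/w2raw.png

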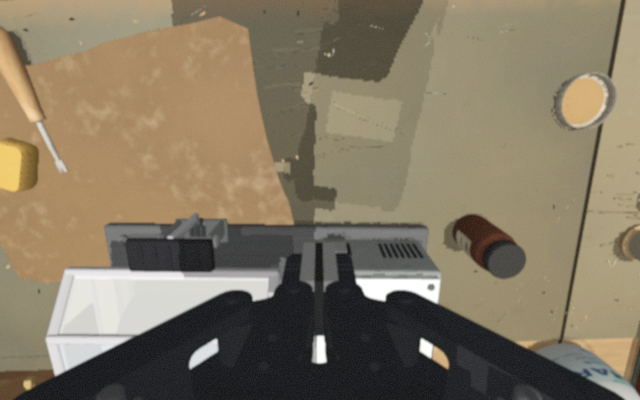

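The wrist view shows the lug centre at (170,254), against 258 predicted at 0 rad, so the cover is fully down and held at the hard stop. Now I bring the camera over the box to measure the wheel, pointer and tab.

Run:
```python
from h import *
print(units([.06,.11,.28]).round(2))
```

```text
[-7.17  1.85 -1.52]
```

Request:
drive_tool:
  motion:
    - [[0,0,0.5,-1.5,0],[0,-1,1,-1.5,0],[0,-2.4,1.5,-1.5,0],[0,-3.9,1.8,-1.5,0],[0,-5.4,1.8,-1.5,0],[0,-6.6,1.8,-1.5,0],[0,-7.2,1.8,-1.5,0],[0,-7.2,1.8,-1.5,0],[0,-7.2,1.8,-1.5,0]]

```text
t: 6.8
tcp_pos: [0.616, 0.0876, 0.2787]
tool_rot: [0.021, 1.0, -0.0, -0.001]
force: [-0.5, -0.5, -0.4]
finger_gap: -0.0
gripper_force: 0.0
```

Run:
```python
from h import *
s=manip.sense();c=manip.camera_model('wrist');im=manip.snapshot('wrist');cv2.imwrite('pics/w3raw.png',im[:,:,::-1]);np.save('w3.npy',c,allow_pickle=True)
print(s['t'],s['tcp_pos'],s['force'])
cv2.imwrite('pics/w3.png',crop(im,180,500,0,260,2))
for p in((-.002,.084,.12),(-.002,.124,.108),(-.083,.169,.108),(-.083,.051,.108)):print(p,proj(c,pol(P0,p)).round(1))
```

```text
6.8 [0.61596466 0.08760816 0.27868953] [-0.53347814 -0.5138908  -0.36863357]
(-0.002, 0.084, 0.12) [289.5 112. ]
(-0.002, 0.124, 0.108) [336.  111.5]
(-0.083, 0.169, 0.108) [392.    9.1]
(-0.083, 0.051, 0.108) [247.7   9.7]
```

View pics/w3.png

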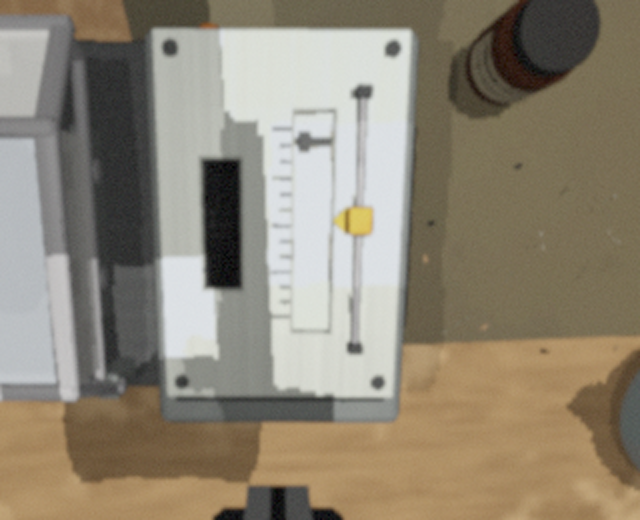

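The wrist crop shows the pointer crossbar at (318,142), the tab's tip at (335,221), the window rows 110–331 and the wheel (205–241, 158–288); the wheel is 1 px from its prediction. Next I convert these to polisher coordinates.

```bash
cat >> h.py <<'E'
def topol(w,P=P0): return R.from_euler('z',-P[2]).apply(np.asarray(w)-[P[0],P[1],0])
E
python3 - <<'E'
from h import *
c=np.load('w3.npy',allow_pickle=True).item();print(c['origin'])
px=lambda u,v:(180+(u+.5)/2-.5,(v+.5)/2-.5)
for n,u,z in(('ptr',(325,142),.107),('tab',(335,221),.112),('tabz119',(335,221),.119),('wintop',(314,110),.108),('winbot',(311,331),.108),('slotTL',(203,158),.108),('slotBR',(241,288),.108),('faceTL',(150,29),.108),('faceTR',(415,29),.108)):print(n,(topol(onz(c,*px(*u),z))*1e3).round(1))
im=cv2.imread('pics/w3raw.png').astype(int)
g=im.sum(2)/3; print(g[60:82,334:344].mean(1).round())   # thin right part of pointer
for a in (.9,):print(units([-.02,.084,.14]).round(2),units([-.002,.084,.119]).round(2))
E
```

```text
[0.5470483  0.0911394  0.42155412]
ptr [-35.8 129.1 107. ]
tab [ -3.1 133.6 112. ]
tabz119 [ -3.3 133.  119. ]
wintop [-48.5 124.2 108. ]
winbot [ 45.8 123.8 108. ]
slotTL [-29.5  76.7 108. ]
slotBR [ 26.1  92.  108. ]
faceTL [-79.6  56.6 108. ]
faceTR [-79.2 165.3 108. ]
[223. 224. 223. 224. 223. 221. 215. 206. 182. 143. 114. 117. 143. 179.
 205. 218. 221. 223. 223. 224. 224. 224.]
[ 2.64 -0.81  4.64] [ 2.04 -0.81  5.34]
```

The window middle comes out at −1.3 mm (should be about 0), so the frame is good. The pointer must travel 32.9 mm, or about 31.5 mm at the rim. I move to just before the wheel top, then descend gently.

Request:
drive_tool:
  motion:
    - [[0,1.3,-0.8,0,0],[0,2.57,-0.8,0,0],[0,2.57,-0.8,1.5,0],[0,2.57,-0.8,3,0],[0,2.57,-0.8,4.2,0],[0,2.57,-0.8,4.8,0],[0,2.57,-0.8,4.8,0],[0,2.57,-0.8,4.8,0]]

```text
t: 7.65
tcp_pos: [0.5381, 0.0679, 0.1364]
tool_rot: [0.02, 1.0, -0.0, 0.0]
force: [-0.2, -0.3, 0.4]
finger_gap: -0.004
gripper_force: 0.0
```

Run:
```python
from h import *
s=manip.sense();print(s['t'],s['tcp_pos'],topol(s['tcp_pos']),s['force'],units([-.014,.084,.1195]).round(2))
```

```text
7.65 [0.53807151 0.06792305 0.1364049 ] [-0.01676948  0.08506366  0.1364049 ] [-0.2000005  -0.34382966  0.39155972] [-0.09 -0.04  0.56]
```

Request:
drive_tool:
  motion:
    - [[0,-0.1,0,0.2,0],[0,-0.1,0,0.4,0],[0,-0.1,0,0.5,0],[0,-0.1,0,0.57,0],[0,-0.1,0,0.57,0]]

```text
t: 8.15
tcp_pos: [0.5416, 0.0679, 0.1194]
tool_rot: [0.02, 1.0, -0.0, 0.0]
force: [-1.4, 0.7, 5.0]
finger_gap: -0.0
gripper_force: 2.5
```

Contact at 5 N. I do a 16 mm roll stroke now and look from where it is.

Request:
drive_tool:
  motion:
    - [[0,-0.05,0,0.03,0],[0,-0.12,0,0.03,0],[0,-0.2,0,0.03,0],[0,-0.28,0,0.03,0],[0,-0.36,0,0.03,0],[0,-0.44,0,0.03,0],[0,-0.53,0,0.03,0],[0,-0.53,0,0.03,0]]

```text
t: 8.95
tcp_pos: [0.5595, 0.0671, 0.1199]
tool_rot: [0.02, 1.0, -0.0, 0.003]
force: [-0.3, 0.3, 9.9]
finger_gap: -0.004
gripper_force: 5.0
```

Run:
```python
from h import *
s=manip.sense();c=manip.camera_model('wrist');im=manip.snapshot('wrist');cv2.imwrite('pics/w4raw.png',im[:,:,::-1]);np.save('w4.npy',c,allow_pickle=True)
print(s['t'],topol(s['tcp_pos']),s['force'])
cv2.imwrite('pics/w4.png',crop(im,180,560,0,280,2))
for p in((-.036,.129,.107),(-.003,.1336,.112)):print(p,proj(c,pol(P0,p)).round(1))
```

```text
8.95 [0.00470912 0.08505012 0.1198662 ] [-0.26416818  0.33140135  9.92929023]
(-0.036, 0.129, 0.107) [413.  167.7]
(-0.003, 0.1336, 0.112) [420.4 239.1]
```

View pics/w4.png

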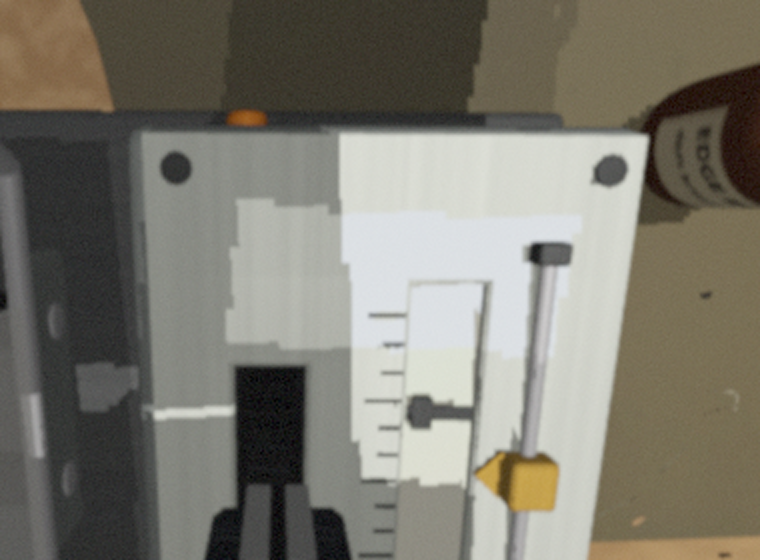

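The pointer is now at crop (460,412) and the tab tip at (476,473), untouched; the wheel follows the finger.

Run:
```python
from h import *
c=np.load('w4.npy',allow_pickle=True).item()
px=lambda u,v:(180+(u+.5)/2-.5,(v+.5)/2-.5)
for n,u,z in(('ptr',(462,412),.107),('tab',(476,473),.108),('tab',(476,473),.112),('tab',(476,473),.116),('wintop',(450,282),.108)):print(n,(topol(onz(c,*px(*u),z))*1e3).round(1))
```

```text
ptr [-17.8 129.3 107. ]
tab [ -2.8 133.5 108. ]
tab [ -4.5 132.2 112. ]
tab [ -6.1 131.  116. ]
wintop [-48.3 124.2 108. ]
```

18 mm done at a 1:1 ratio, with about 14.5 mm still to go. I lift, go back 18 mm and re-contact.

Request:
drive_tool:
  motion:
    - [[0,0,0,-0.4,0],[0,0.3,0,-0.4,0],[0,0.6,0,-0.4,0],[0,0.6,0,-0.4,0],[0,0.6,0,-0.2,0],[0,0.6,0,-0.05,0],[0,0.6,0,0,0],[0,0.6,0,0,0]]

```text
t: 9.8
tcp_pos: [0.539, 0.068, 0.1186]
tool_rot: [0.02, 1.0, -0.0, -0.001]
force: [-4.6, 0.7, 11.8]
finger_gap: 0.002
gripper_force: 6.2
```

Request:
drive_tool:
  motion:
    - [[0,-0.07,0,0.01,0],[0,-0.14,0,0.01,0],[0,-0.2,0,0.01,0],[0,-0.27,0,0.01,0],[0,-0.34,0,0.01,0],[0,-0.4,0,0.01,0],[0,-0.4,0,0.01,0]]

```text
t: 10.5
tcp_pos: [0.5545, 0.0673, 0.1198]
tool_rot: [0.02, 1.0, -0.0, 0.003]
force: [-0.5, 0.2, 14.5]
finger_gap: 0.004
gripper_force: 7.6
```

Run:
```python
from h import *
s=manip.sense();c=manip.camera_model('wrist');im=manip.snapshot('wrist');cv2.imwrite('pics/w5raw.png',im[:,:,::-1]);np.save('w5.npy',c,allow_pickle=True)
print(s['t'],topol(s['tcp_pos']),s['force'])
for x in(-.018,-.010,-.004,0):print(x,proj(c,pol(P0,[x,.129,.107])).round(1))
print(proj(c,pol(P0,[-.0031,.1336,.109])).round(1))
# pointer column profile on the thin part
u,v=proj(c,pol(P0,[-.006,.129,.107])).round().astype(int)
print(u,v,im[v-30:v+25,u-3:u+4].mean((1,2)).round().astype(int))
```

```text
10.5 [-0.00033181  0.08503151  0.11979028] [-0.54666819  0.24625808 14.48850379]
-0.018 [409.5 215.6]
-0.01 [408.3 231.4]
-0.004 [407.4 243. ]
0 [406.9 250.6]
[417.9 246.3]
408 239 [218 218 218 218 217 218 218 218 218 218 218 217 217 217 217 217 217 217
 217 217 217 217 217 217 217 217 217 217 217 215 208 192 171 150 118  75
  49  47  48  49  59  86 116 131 136 135 134 134 135 133 133 133 133 131
 132]
```

The pointer's dark band is centred at row 247, with the tab tip expected at row 246. I lift off and verify from above.

Request:
drive_tool:
  motion:
    - [[0,0,0,-1,0],[0,0,0,-2.5,0],[0,0,0,-4,0],[0,-1.2,0,-5.3,0],[0,-2,0,-5.3,0],[0,-2,0,-5.3,0],[0,-2,0,-5.3,0]]

```text
t: 11.25
tcp_pos: [0.6108, 0.0651, 0.2751]
tool_rot: [0.02, 1.0, 0.0, -0.001]
force: [-1.1, 0.3, 0.5]
finger_gap: 0.002
gripper_force: 0.0
```

Run:
```python
from h import *
s=manip.sense();c=manip.camera_model('wrist');im=manip.snapshot('wrist');np.save('w6.npy',c,allow_pickle=True)
print(s['t'],topol(s['tcp_pos']),s['force'])
cv2.imwrite('pics/w6.png',crop(im,130,450,0,260,2))
print(proj(c,pol(P0,[-.0031,.1336,.109])).round(1),proj(c,pol(P0,press(0))).round(1))
```

```text
11.25 [0.05601387 0.08492986 0.27510542] [-1.11002803  0.32149219  0.45804721]
[373.3 115.5] [124.   -5.8]
```

View pics/w6.png

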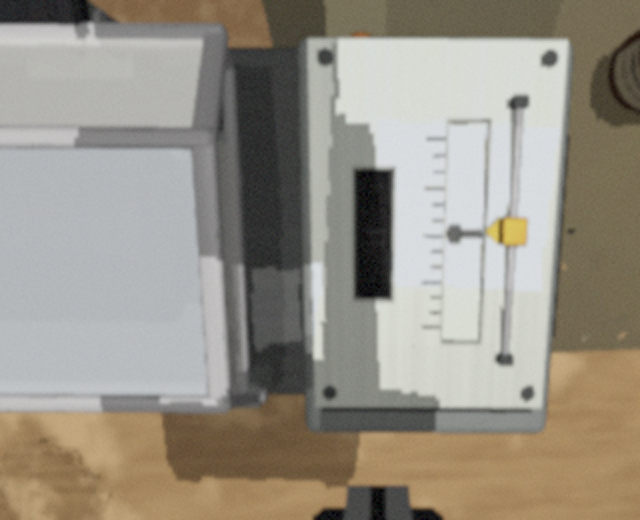

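The pointer at (475,234) is level with the tab tip at (486,231), a difference of about 1.3 mm. The tab hasn't moved, the cover is down, and the arm is clear. I hand in.

```bash
python3 -c "
from station import manip
print(manip.sign_off())"
```

```text
the job is handed in; nothing more can be done
None
```

I pressed the cover to its stop, then rolled the wheel until the pointer was about 1.3 mm from the set tab (4 mm allowed), and handed the job in at about 11 s; the latch was not seen directly but inferred from the cover reaching its hard stop and staying down, and no verdict came back.

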